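# Screw the lid onto the two-eared jar

### The arm

A 6-joint arm with a two-finger parallel gripper is mounted at the origin on the work surface. World frame = base frame: x ahead of the robot, y to its left, z up, the work surface at z = 0. Lengths are in mm, angles in rad, forces in N, time in s.
With the tool pointing down it reaches from about 275 to 850 mm from the base axis. Payload 19 kg.
Tool frame: the origin (TCP) lies midway between the tips of the shut fingers; the grasp point (between the pads) lies 19 mm behind it (manip.hold_point_z is the distance from the TCP to the grasp point, in mm); x points along the fingers, z is the direction in which the jaws open and shut, and the axes are right-handed (so a half turn about x gives the same grasp; the last joint's range is limited). The gripper opens to 85 mm and grips with 20 to 120 N. Pads are 22 mm wide; open, the fingers measure 114 mm over their backs; the gripper's body (76 mm by 85 mm) begins 54 mm behind the grasp point. The pads swing forward as they close: fully open they stand 13 mm farther back than shut.
Start: joints at [-1.466, 0.15, 1.437, -0, 1.554, -0.134], TCP at [135.984, -558.658, 231.267] pointing down, gripper open.
Joint ranges: [-2.8, 2.8], [-0.68, 2.1], [0.12, 2.68], [-1.39, 4.53], [0.16, 2.79], [-2.81, 2.81]. Speed limits (rad/s): [1.89, 1.89, 2.22, 3.01, 3.01, 3.01].

### API

Orientations are given as a unit quaternion [w, x, y, z].
In Python, from plant import manip gives the robot as it stands.
- The arm moves only by the tool step_arm, never from a script. Its argument "plan" is a list of rows, each a list of 5 numbers: the shift along the tool's x, y, z in m, then the turn about the tool's x in rad, then the opening, from 0 (shut) to 1 (fully open). A call has 1 to 8 rows; each row is the pose to reach, as a shift and turn from the pose measured when the call began, along the tool's axes at that moment; what a row does not reach only later rows make up. A row lasts 1/8 s, in which the tool goes at most 62.5 mm and 10.7 degrees, less where a joint would pass 70% of its speed; a pose out of reach is approached as far as the arm can. A call with a gripper value outside its range is refused whole. The fingers move at their own pace and stop on an object; "grip_force" is the grip in N (left out, the last holds). Time passes only in rows, so rows that repeat a pose let the fingers close. It gives the time, the measured TCP pose, the force and the opening at its end, in the units of the state.
- manip.state(): the state, without advancing time (a new reading comes with each control period).
- manip.snapshot(name): name is "scene" or "top" or "wrist"; returns (picture, depth): 384x512x3 uint8, blue, green, red; 384x512 float32, mm along the optical axis (not along the pixel's ray), 0 where there is no reading.
- manip.camera_info(name): a dict with "vfov" (degrees; the focal length in pixels is half the picture's height over the tangent of half this angle, whatever the lens; pixels are square), "cx", "cy" (the principal point, pixels), "view" (4x4, takes a point from world to camera coordinates); the wrist camera has in their place "mount" (4x4, takes a point from camera to tool coordinates, whose origin is the TCP and whose axes are the tool frame's). Camera axes: x right, y down, z forward; pixel columns grow to the right and rows downward; lengths in mm; the calibration is good to about 2 mm. A picture is of the moment at which its call begins: read the wrist's pose just before it. camera_info takes no time and is no camera call.
- manip.job_done(): hands the job in, once; it reports no verdict.
The state is a dict: "clock": time; "joint_pos": joint angles; "qvel": joint speeds; "tau": joint torques, N m; "eef_pos": TCP position; "ee_rot": TCP orientation; "wrist_force": force on the tool from outside, world axes, zero at the start; "torque": the same for the moment, N m; "grip_width": opening from 0.0 (shut) to 1.0 (fully open).
Only numpy, scipy, OpenCV 4.12 (cv2) and the standard library are available. Lean on these libraries where they do the work, as an engineer would, in place of code of your own. Each camera call takes 0.05 s, during which the arm holds its last target. There are 200 camera calls.

### The job

On the serving table the lid of the squat steel jar with two ear handles has only been set on top, its lugs resting on the thread. Without lifting it off, turn it backward (anticlockwise seen from above) until it drops into the start of the thread, then screw it forward (clockwise) fully home and let go.

Things in the scene. Friction and masses are not known exactly. Their poses are not given: they have to be found in the camera images.
- lid: Loose white screw lid, 93 mm across, 30 mm high, 120 g. Origin: centre of its underside, z up. A plug under it sits in the jar's mouth and keeps it centred and level. It starts resting on the thread, origin 124.5 mm above the jar's foot, bar 35 to 65 degrees clockwise (from above) of the line through the ears; turned forward from there it hits a stop. A half turn makes no difference.
- lid_bar (a point): Middle of the black grip bar across the lid's top, 46 mm above the lid's origin. The bar is 64 mm long along the lid's y, 14 mm thick along the lid's x (pinch it across this) and 32 mm high, 30 to 62 mm above the lid's origin. Flat lid top all round its foot.
- jar: Squat steel jar, heavy, immovable, 132 mm wide, with two ear handles on its +y and -y sides (190 mm over them, 47 to 95 mm up). Origin: centre of its foot, on the table; z up. The other jar is taller (194 mm), slimmer, without ears, and already closed by the same kind of lid: leave it.
- jar_thread (a point): On the jar's axis, 110 mm above its foot: where the lid's origin is when fully home. With the bar in line with the ears (10 degrees clockwise to 30 anticlockwise of them) the lid can drop 11.5 mm, to 3 mm above this point. Turning clockwise then draws it down those 3 mm, to a hard stop with the bar 75 degrees clockwise of the ears. The thread turns freely, with 2.5 mm vertical play.
There are look-alikes about, which are no part of the job. What is shaped like the lid but purple or yellow is not meant.

How it is judged (in metres and radians):
On the way:
1. the lid has dropped into the start of the thread, its bar within 40 degrees of the ear line (z of lid in the frame of jar below 0.1165 m and angle between the y axis of lid and the y axis of jar, either way round below 0.7 rad and horizontal distance between lid and jar below 0.01 m), for 0.2 s.
At the end, for the whole second after the job is handed in: The lid is screwed home: its bar at least 60 degrees clockwise of the ear line (the stop is at 75), its origin less than 113 mm above the jar's foot, centred within 10 mm, level within 0.1 rad, and at rest (z of lid in the frame of jar between 0.105 and 0.113 m and horizontal distance between lid and jar below 0.01 m and angle between the y axis of lid and the y axis of jar, either way round above 1.047 rad and angle between lid's own z axis and vertical below 0.1 rad and linear speed of lid below 0.02 m/s and angular speed of lid below 0.2 rad/s); the robot touches nothing.
It fails at once if the lid is lifted off the jar (more than 20 mm above where it rested) (z of lid in the frame of jar above 0.1445 m).
It also fails if it takes over 38 s, if anything falls off the work surface, if the arm or the gripper's body presses on something with over 40 N, if the wrist force passes 120 N, or if a joint passes its speed limit or range.

## Working session

There is one attempt and no reset: what is moved stays moved. The work goes in short steps, Python scripts to look and compute and a tool call to move; the robot and the scene stay as the last step left them, time stands still between calls to the robot, and variables do not carry over. Pictures are saved under pics/ and viewed, about 8 in all and at most 12, crops included, and the job is handed in when it is done.

Besides the shell and the picture viewer there is one more tool, called after "Request:" as name([rows], argument=value, ...), one row to a line, values as JSON. step_arm: Moves the arm, as the interface text tells. Its arguments: {"type":"object","properties":{"plan":{"type":"array","items":{"type":"array","items":{"type":"number"}}},"grip_force":{"type":"number"}},"required":["plan"]}

```bash
mkdir -p pics; ls
python3 - <<'E'
from plant import manip
import cv2,numpy as np
s=manip.state();print(s)
ims=[]
for n in("scene","top"):
    p,d=manip.snapshot(n);np.savez(f"pics/{n}0.npz",p=p,d=d);cv2.imwrite(f"pics/{n}0.png",p);ims.append(p)
    print(n,manip.camera_info(n))
print(manip.camera_info("wrist"),manip.hold_point_z)
cv2.imwrite("pics/both.png",cv2.resize(np.vstack(ims),(512,768))[:,:] if 0 else cv2.resize(np.hstack(ims),(800,300)))
E
```

```text
pics
{'clock': 0.0, 'joint_pos': array([-1.46599061e+00,  1.50989766e-01,  1.43802739e+00, -3.20592576e-06,
        1.55374129e+00, -1.33988320e-01]), 'qvel': array([-0.00070069, -0.00077055, -0.00118772,  0.00041602,  0.00015924,
       -0.00104705]), 'tau': array([-6.78365923e-04, -7.13055182e+01, -5.70866024e+01, -2.49756677e-04,
        9.11469280e-03, -9.46960910e-06]), 'eef_pos': array([ 135.96760205, -558.4586424 ,  230.67510676]), 'ee_rot': array([ 0.55570903,  0.43717834,  0.55628499, -0.43658858]), 'wrist_force': array([-0.49605971, -0.2797373 ,  0.80003142]), 'torque': array([ 0.03292718, -0.01638798, -0.03501569]), 'grip_width': 1.0026247605965317}
scene {'vfov': 54.48179877220112, 'cx': 260.409331580065, 'cy': 185.29287778237966, 'view': array([[ 7.46996404e-01,  6.64471868e-01,  2.17602742e-02,
        -2.73162353e+02],
       [ 4.64683059e-01, -4.98427102e-01, -7.31874360e-01,
        -1.41160785e+02],
       [-4.75464013e-01,  5.56819145e-01, -6.81092073e-01,
         1.13748436e+03],
       [ 0.00000000e+00,  0.00000000e+00,  0.00000000e+00,
         1.00000000e+00]]
[... 185 characters left out ...]
 [-9.96771086e-01, -1.80379354e-02, -7.82434336e-02,
         4.36882033e+02],
       [ 7.78941134e-02,  1.93179623e-02, -9.96774460e-01,
         1.15485134e+03],
       [ 0.00000000e+00,  0.00000000e+00,  0.00000000e+00,
         1.00000000e+00]])}
{'vfov': 58.07909115134276, 'cx': 258.13889548888494, 'cy': 192.71674980078498, 'mount': array([[ 7.52170864e-04, -2.63728401e-01,  9.64596685e-01,
        -1.43669534e+02],
       [ 5.04919640e-04, -9.64596735e-01, -2.63728809e-01,
         6.68567264e+01],
       [ 9.99999590e-01,  6.85412937e-04, -5.92379910e-04,
         4.45929684e-02],
       [ 0.00000000e+00,  0.00000000e+00,  0.00000000e+00,
         1.00000000e+00]])} 18.700000000000003
```

View pics/top0.png

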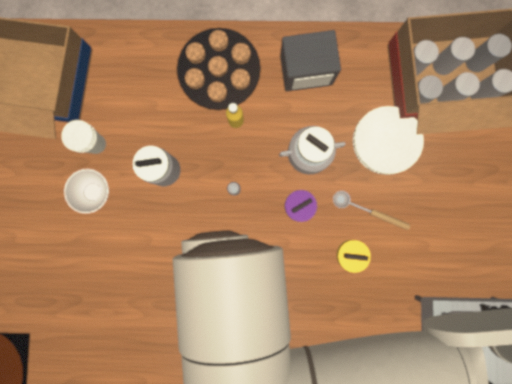

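View pics/scene0.png

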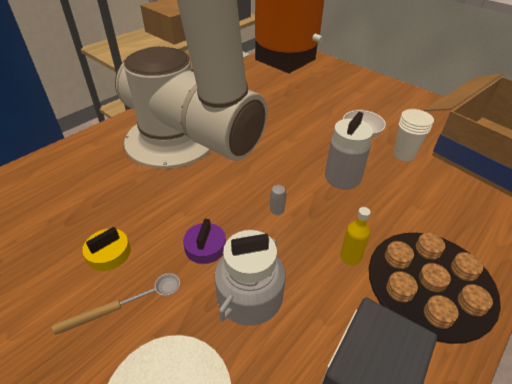

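The top view shows the eared jar around (313,149), with the white lid at (315,144). The ears are at (286,154) and (341,145), and the bar runs from about (307,137) to (327,150). The scene view confirms it is the squat jar at (250,280), and the taller closed jar stands apart from it.

```bash
cat > h.py <<'E'
import numpy as np,cv2
from scipy.spatial.transform import Rotation as R
from plant import manip
def K(i): return 192/np.tan(np.radians(i["vfov"])/2)
def pose(s):
    T=np.eye(4);w,x,y,z=s["ee_rot"];T[:3,:3]=R.from_quat([x,y,z,w]).as_matrix();T[:3,3]=s["eef_pos"];return T
def cam(n,s=None):
    i=manip.camera_info(n)
    return i,(np.linalg.inv(i["view"]) if n!="wrist" else pose(s)@i["mount"])
def onplane(uv,z,i,C):
    uv=np.atleast_2d(uv).astype(float);f=K(i)
    r=np.c_[(uv[:,0]-i["cx"])/f,(uv[:,1]-i["cy"])/f,np.ones(len(uv))]@C[:3,:3].T
    o=C[:3,3];return o+r*((z-o[2])/r[:,2])[:,None]
def cloud(d,i,C):
    f=K(i);v,u=np.indices(d.shape)
    P=np.stack([(u-i["cx"])/f*d,(v-i["cy"])/f*d,d],-1);return P@C[:3,:3].T+C[:3,3]
E
python3 - <<'E'
from h import *
z=np.load("pics/top0.npz");p,d=z["p"],z["d"];i,C=cam("top")
P=cloud(d,i,C)
sl=(slice(115,190),slice(270,358))
q=P[sl];b=p[sl].astype(int)
vals=b.max(2)
# lid white, bar black by height
H=q[...,2]; 
bar=(vals<70)&(H>120);wh=(b.min(2)>200)&(H>130)
for n,m,h in(("bar",bar,186),("lid",wh|bar,154.5)):
    m=m.astype(np.uint8);c=max(cv2.findContours(m,0,2)[0],key=cv2.contourArea);
    W=onplane(c[:,0]+[270,115],h,i,C)[:,:2].astype(np.float32)
    r=cv2.minAreaRect(W);print(n,m.sum(),np.median(H[m>0]),r,cv2.minEnclosingCircle(W))
# ears: height 40..105 points far from axis
c=np.array(onplane([[314,144]],154.5,i,C)[0,:2])
dd=np.hypot(*(q[...,:2]-c).transpose(2,0,1))
e=(H>60)&(H<110)&(dd>70)&(dd<105)
E=q[e];print(c,len(E));
for sgn in(1,-1):
    S=E[(E[:,1]-c[1])*sgn>0];print(len(S),S.mean(0) if len(S) else 0)
cr=cv2.resize(p[sl],None,fx=7,fy=7,interpolation=cv2.INTER_CUBIC);cv2.imwrite("pics/crop.png",cr)
E
```

```text
Traceback (most recent call last):
ValueError: max() iterable argument is empty
```

Run:
```python
from h import *
z=np.load("pics/top0.npz");p,d=z["p"],z["d"];i,C=cam("top")
print(C[:3,3]);P=cloud(d,i,C)
for v,u in((143,318),(155,305),(146,341),(200,260),(153,287)):print(p[v,u],d[v,u],P[v,u])
sl=(slice(115,190),slice(270,358))
q=P[sl];b=p[sl].astype(int)
H=q[...,2]
bar=(b.max(2)<75);wh=(b.min(2)>205)
for n,m,h in(("bar",bar,186),("lid",wh|bar,154.5)):
    m=m.astype(np.uint8);m[:,78:]=0;c=max(cv2.findContours(m,0,2)[0],key=cv2.contourArea);
    W=onplane(c[:,0]+[270,115],h,i,C)[:,:2].astype(np.float32)
    print(n,m.sum(),np.median(H[m>0]),cv2.minAreaRect(W),cv2.minEnclosingCircle(W))
c=onplane([[314.5,144]],154.5,i,C)[0,:2]
dd=np.hypot(*(q[...,:2]-c).transpose(2,0,1))
E=q[(H>55)&(H<110)&(dd>72)&(dd<105)];print(c,len(E))
for sgn in(1,-1):
    S=E[(E[:,1]-c[1])*sgn>0];print(len(S),S.mean(0) if len(S) else 0)
cv2.imwrite("pics/crop.png",cv2.resize(p[sl],None,fx=7,fy=7,interpolation=cv2.INTER_CUBIC))
```

```text
[ 346.84817087  -82.79028521 1184.0887622 ]
[70 78 87] 1007.13586 [ 536.66379191 -230.88760026  185.65699717]
[225 238 241] 1034.7306 [ 509.71637155 -201.31175809  156.44033066]
[125 141 161] 1124.7222 [ 551.55305986 -314.10967564   67.24084279]
[ 78 120 177] 1184.9019 [395.52167597 -85.38038554  -0.89395877]
[161 172 181] 1102.9763 [ 525.06700039 -158.54571122   90.00218069]Traceback (most recent call last):
  File "<stdin>", line 10, in <module>
ValueError: max() iterable argument is empty
```

Run:
```python
from h import *
z=np.load("pics/top0.npz");p,d=z["p"],z["d"];i,C=cam("top")
P=cloud(d,i,C)
sl=(slice(115,190),slice(270,358))
q=P[sl];b=p[sl].astype(int)
H=q[...,2]
bar=(b.max(2)<140)&(H>140);top=H>140
for n,m,h in(("bar",bar,186),("lid",top,154.5)):
    m=m.astype(np.uint8);c=max(cv2.findContours(m,0,2)[0],key=cv2.contourArea);
    W=onplane(c[:,0]+[270,115],h,i,C)[:,:2].astype(np.float32)
    print(n,m.sum(),np.median(H[m>0]),cv2.minAreaRect(W),cv2.minEnclosingCircle(W))
L=q[top&(H<165)];print("lidpts",(L.max(0)+L.min(0))/2)
Bp=q[H>180];print("bar",Bp.mean(0));w,V=np.linalg.eigh(np.cov(Bp[:,:2].T));print("bar dir",np.degrees(np.arctan2(*V[::-1,1])),w)
c=np.array([525,-226.])
dd=np.hypot(*(q[...,:2]-c).transpose(2,0,1))
E=q[(H>55)&(H<110)&(dd>72)&(dd<105)];print(len(E))
S=[E[(E[:,1]-c[1])*g>0].mean(0) for g in(1,-1)];print(S);v=S[0]-S[1];print("ear dir",np.degrees(np.arctan2(v[1],v[0])))
cv2.imwrite("pics/crop.png",cv2.resize(p[sl],None,fx=7,fy=7,interpolation=cv2.INTER_CUBIC))
```

```text
bar 135 185.54353197732075 ((537.9637451171875, -227.3842010498047), (58.221649169921875, 15.292569160461426), 55.38404846191406) ((539.1810302734375, -228.22442626953125), 29.14963150024414)
lid 1008 154.5718562707624 ((539.1675415039062, -228.0588836669922), (91.8578872680664, 93.43512725830078), 76.574462890625) ((539.1630249023438, -229.7904052734375), 48.734344482421875)
lidpts [ 540.12737478 -229.06546002  152.56447228]
bar [ 503.95334735 -202.00361062  368.67516898]
bar dir 142.73651305210134 [ 276.0585342  8803.03620345]
118
[array([ 560.58137786, -174.61924356,   84.98571131]), array([ 559.48496494, -297.08715727,   84.2977889 ])]
ear dir 89.48706438543289
```

View pics/crop.png

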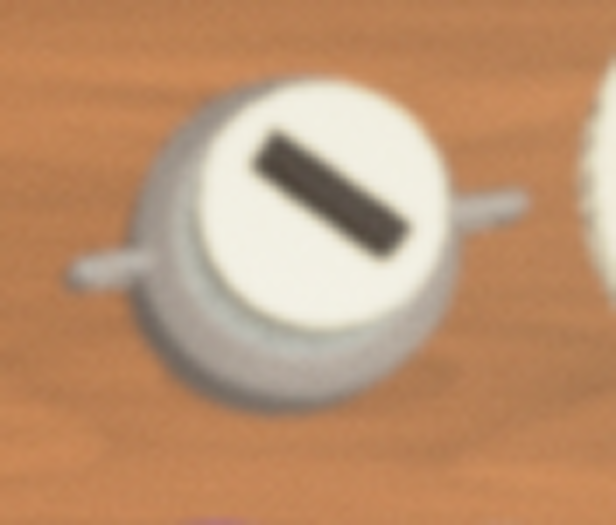

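The jar axis comes out at about (539.5, -228.5). The bar is at about 55.5° in world terms. The ear tips in the crop, (78,274) and (520,200), give about 99.5°, so the bar is 44° clockwise of the ears, which fits the task text.

```bash
cat > mv.py <<'E'
from h import *
import sys
def rel(x,y,z,yaw=None,s=None):
    """shift in tool axes (m) to a world TCP point, turn about tool x bringing the jaw axis to yaw (deg, mod 180)"""
    s=s or manip.state();T=pose(s)
    print("t",round(s["clock"],2),"tcp",s["eef_pos"].round(1),"q",s["joint_pos"].round(2),"F",s["wrist_force"].round(1),"M",s["torque"].round(2),"g",round(s["grip_width"],3))
    print("toolx",T[:3,0].round(3),"jaw yaw",np.degrees(np.arctan2(T[1,2],T[0,2])).round(1))
    if x is not None: print("shift",((T[:3,:3].T@(np.array([x,y,z])-T[:3,3]))/1000).round(4))
    if yaw is not None: 
        a=np.degrees(np.arctan2(T[1,2],T[0,2]))
        print("turn options rad",[round(float(np.radians(a-yaw+k)),3) for k in(-360,-180,0,180,360) if abs(a-yaw+k)<300])
if __name__=="__main__":
    a=[float(v) for v in sys.argv[1:]];rel(*(a if a else[None]*3))
E
python3 mv.py 539 -228.5 265 145.5
```

```text
t 0.1 tcp [ 136.  -558.5  230.7] q [-1.47  0.15  1.44  0.    1.55 -0.13] F [-0.1 -0.3 -0. ] M [ 0.04 -0.04  0.02] g 1.001
toolx [-0.     0.001 -1.   ] jaw yaw -76.3
shift [-0.0339  0.4696 -0.2253]
turn options rad [-3.871, -0.73, 2.412]
```

Request:
step_arm([
  [-0.034, 0.05, -0.02, 0, 1],
  [-0.034, 0.1, -0.05, -0.1, 1],
  [-0.034, 0.15, -0.075, -0.2, 1],
  [-0.034, 0.2, -0.1, -0.3, 1],
  [-0.034, 0.25, -0.125, -0.4, 1],
  [-0.034, 0.3, -0.15, -0.5, 1],
  [-0.034, 0.36, -0.175, -0.6, 1],
  [-0.034, 0.42, -0.2, -0.7, 1],
])

```text
clock: 1.1
eef_pos: [494.0, -266.3, 264.9]
ee_rot: [0.672, 0.219, 0.673, -0.218]
wrist_force: [-0.0, -1.1, 1.3]
grip_width: 0.998
```

```bash
python3 mv.py 539 -228.5 265 -34.5
```

```text
t 1.1 tcp [ 494.  -266.3  264.9] q [-0.63  0.11  1.41  0.    1.62 -0.  ] F [-0.  -1.1  1.3] M [-0.04 -0.02  0.07] g 0.998
toolx [-0.     0.001 -1.   ] jaw yaw -36.0
shift [-0.      0.057   0.0142]
turn options rad [-3.168, -0.027, 3.115]
```

Request:
step_arm([
  [0, 0.03, 0.007, -0.027, 1],
  [0, 0.057, 0.014, -0.027, 1],
  [0, 0.057, 0.014, -0.027, 1],
  [0, 0.057, 0.014, -0.027, 1],
])

```text
clock: 1.6
eef_pos: [538.5, -228.6, 264.7]
ee_rot: [0.675, 0.21, 0.676, -0.209]
wrist_force: [0.7, 0.7, -0.5]
grip_width: 0.998
```

```bash
cat > look.py <<'E'
from h import *
import sys
name,lz=sys.argv[1],float(sys.argv[2])   # lid origin height guess
s=manip.state();p,d=manip.snapshot("wrist");i,C=cam("wrist",s);P=cloud(d,i,C);cv2.imwrite(f"pics/{name}.png",p)
H=P[...,2];ok=(d>0)&(np.hypot(P[...,0]-539,P[...,1]+228)<110)
b=p.astype(int);mx=b.max(2)
bar=ok&(mx<140)&(abs(H-lz-62)<7);lid=ok&(abs(H-lz-30)<5)&(b.min(2)>170)
for n,m,h in(("bar",bar,lz+62),("lid",lid|bar,lz+30)):
    m=m.astype(np.uint8);c=max(cv2.findContours(m,0,2)[0],key=cv2.contourArea)
    W=onplane(c[:,0],h,i,C)[:,:2].astype(np.float32)
    r=cv2.minAreaRect(W);a=r[2] if r[1][0]>r[1][1] else r[2]+90
    print(n,m.sum(),"zmed",np.median(H[m>0]).round(1),"c",np.round(r[0],1),"size",np.round(r[1],1),"long axis deg",round(a%180,1),"circ",np.round(cv2.minEnclosingCircle(W)[0],1))
c=np.array([539,-228.5])
dd=np.hypot(P[...,0]-c[0],P[...,1]-c[1])
e=(d>0)&(H>50)&(H<105)&(dd>74)&(dd<100);E=P[e]
S=[E[(E[:,1]-c[1])*g>0] for g in(1,-1)]
if min(map(len,S)):
    M=[x.mean(0) for x in S];v=M[0]-M[1];print("ears",[len(x) for x in S],M[0].round(1),M[1].round(1),"dir",np.degrees(np.arctan2(v[1],v[0])).round(1),"mid",((M[0]+M[1])/2).round(1))
else: print("ears seen",[len(x) for x in S],[x.mean(0).round(1) for x in S if len(x)])
E
python3 mv.py 539 -228.5 265 -34.5; python3 look.py w1 124.5
```

```text
t 1.6 tcp [ 538.5 -228.6  264.7] q [-0.53  0.16  1.36  0.    1.62  0.07] F [ 0.7  0.7 -0.5] M [-0.02 -0.04  0.05] g 0.998
toolx [-0.001  0.001 -1.   ] jaw yaw -34.5
shift [-0.0003  0.0004  0.0003]
turn options rad [-3.141, 0.0, 3.142]
bar 1808 zmed 187.1 c [ 542.7 -229.2] size [63.3 13.1] long axis deg 55.4 circ [ 542.3 -229. ]
lid 11044 zmed 155.6 c [ 541.8 -230.1] size [91.8 92. ] long axis deg 173.9 circ [ 542.  -230.2]
ears [261, 220] [ 529.  -147.2   85. ] [ 557.7 -310.6   86.5] dir 100.0 mid [ 543.3 -228.9   85.7]
```

View pics/w1.png

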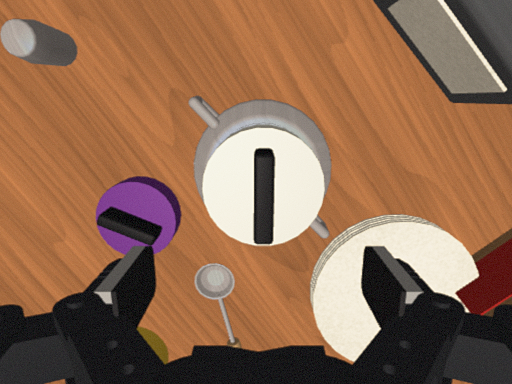

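The wrist view shows the bar upright at about (264,195), between the finger axes. The ears are at (203,110) and (320,228), which gives 100°. The lid centre is at about (541.5,-229.5) and the bar at 55.4°.

```bash
python3 mv.py 541.5 -229.5 160 -34.6
```

```text
t 1.65 tcp [ 538.4 -228.9  264.9] q [-0.53  0.16  1.36  0.    1.62  0.07] F [ 0.4 -1.6  1.3] M [-0.    0.05 -0.03] g 0.999
toolx [-0.001  0.001 -1.   ] jaw yaw -34.5
shift [0.1049 0.0012 0.003 ]
turn options rad [-3.14, 0.001, 3.143]
```

Request:
step_arm([
  [0.045, 0.001, 0.003, 0, 0.6],
  [0.085, 0.001, 0.003, 0, 0.5],
  [0.105, 0.001, 0.003, 0, 0.5],
  [0.105, 0.001, 0.003, 0, 0.4],
  [0.105, 0.001, 0.003, 0, 0.3],
  [0.105, 0.001, 0.003, 0, 0.3],
], grip_force=30)

```text
clock: 2.4
eef_pos: [541.6, -230.1, 161.1]
ee_rot: [0.676, 0.21, 0.675, -0.21]
wrist_force: [-0.7, -0.0, -0.5]
grip_width: 0.3
```

Request:
step_arm([
  [0, 0, 0, 0, 0.1],
  [0, 0, 0, 0, 0.0],
  [0, 0, 0, 0, 0.0],
  [0, 0, 0, 0, 0.0],
], grip_force=30)

```text
clock: 2.9
eef_pos: [541.8, -230.2, 161.6]
ee_rot: [0.676, 0.21, 0.675, -0.21]
wrist_force: [0.4, 0.1, 5.5]
grip_width: 0.158
```

```bash
python3 mv.py
```

```text
t 2.9 tcp [ 541.8 -230.2  161.6] q [-0.53  0.21  1.51  0.    1.42  0.07] F [0.4 0.1 5.5] M [-0.06  0.16  0.02] g 0.158
toolx [ 0.002 -0.    -1.   ] jaw yaw -34.5
```

The bar is gripped: 0.158 of 85 mm is about 13.4 mm. Next I turn it anticlockwise (negative about tool x) by about 54°.

Request:
step_arm([
  [0, 0, 0, -0.1, 0],
  [0, 0, 0, -0.24, 0],
  [0, 0, 0, -0.38, 0],
  [0, 0, 0, -0.52, 0],
  [0, 0, 0, -0.66, 0],
  [0, 0, 0, -0.8, 0],
  [0, 0, 0, -0.92, 0],
  [0, 0, 0, -0.92, 0],
], grip_force=30)

```text
clock: 3.9
eef_pos: [541.7, -230.1, 161.3]
ee_rot: [0.699, -0.112, 0.698, 0.111]
wrist_force: [-0.3, 0.8, -1.0]
grip_width: 0.153
```

```bash
python3 mv.py
```

```text
t 3.9 tcp [ 541.7 -230.1  161.3] q [-0.53  0.21  1.51  0.    1.42 -0.85] F [-0.3  0.8 -1. ] M [-0.03 -0.06  0.02] g 0.153
toolx [ 0.001 -0.    -1.   ] jaw yaw 18.2
```

Request:
step_arm([
  [0, 0, 0, 0, 0.3],
  [0, 0, 0, 0, 0.35],
  [0, 0, 0, 0, 0.35],
  [0, 0, 0, 0, 0.35],
])

```text
clock: 4.4
eef_pos: [541.7, -230.1, 161.4]
ee_rot: [0.699, -0.112, 0.698, 0.111]
wrist_force: [-0.1, 0.5, 0.7]
grip_width: 0.35
```

```bash
python3 mv.py; python3 look.py w2 113
```

```text
t 4.4 tcp [ 541.7 -230.1  161.4] q [-0.53  0.21  1.51  0.    1.42 -0.85] F [-0.1  0.5  0.7] M [-0.01 -0.01 -0.01] g 0.35
toolx [ 0.001 -0.    -1.   ] jaw yaw 18.1
bar 5714 zmed 175.8 c [ 541.6 -228.8] size [13.6 64.7] long axis deg 108.9 circ [ 542.  -228.6]
lid 21081 zmed 144.3 c [ 541.7 -228.5] size [89.7 90. ] long axis deg 152.7 circ [ 543.5 -234.5]
ears [497, 96] [ 527.  -147.5   90.3] [ 555.6 -315.1   91.5] dir 99.7 mid [ 541.3 -231.3   90.9]
```

View pics/w2.png

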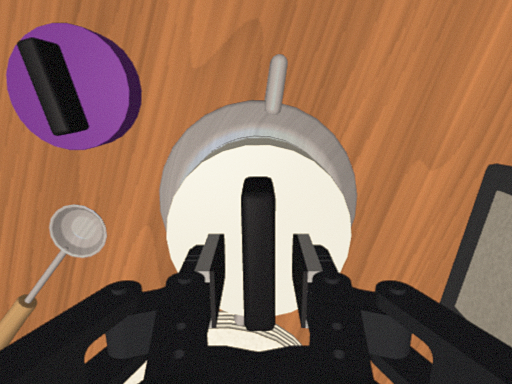

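The wrist view shows the bar upright at about (259,250) between the pads, with an ear at (277,85). The bar top fell from 187.1 to 175.8 mm and the bar is at 108.9°, 9° anticlockwise of the ears, so the lid has dropped into the thread. I'll re-grip lower.

Request:
step_arm([
  [0.006, 0, 0, -0.012, 0.35],
  [0.011, 0, 0, -0.012, 0.35],
  [0.011, 0, 0, -0.012, 0.3],
  [0.011, 0, 0, -0.012, 0.2],
  [0.011, 0, 0, -0.012, 0],
  [0.011, 0, 0, -0.012, 0],
  [0.011, 0, 0, -0.012, 0],
], grip_force=30)

```text
clock: 5.32
eef_pos: [541.8, -230.1, 150.5]
ee_rot: [0.698, -0.116, 0.697, 0.115]
wrist_force: [-0.8, 1.0, 1.2]
grip_width: 0.158
```

Request:
step_arm([
  [0.0, 0, 0, 0.06, 0],
  [0.0003, 0, 0, 0.18, 0],
  [0.0006, 0, 0, 0.3, 0],
  [0.001, 0, 0, 0.42, 0],
  [0.0013, 0, 0, 0.54, 0],
  [0.0016, 0, 0, 0.66, 0],
  [0.0018, 0, 0, 0.76, 0],
  [0.0018, 0, 0, 0.76, 0],
], grip_force=30)

```text
clock: 6.32
eef_pos: [542.1, -230.3, 149.5]
ee_rot: [0.692, 0.152, 0.69, -0.152]
wrist_force: [-0.8, -0.9, 7.4]
grip_width: 0.158
```

```bash
python3 mv.py
```

```text
t 6.33 tcp [ 542.1 -230.3  149.5] q [-0.53  0.22  1.53  0.    1.4  -0.1 ] F [-0.8 -0.9  7.4] M [-0.01  0.16 -0.2 ] g 0.158
toolx [ 0.003 -0.001 -1.   ] jaw yaw -24.8
```

Request:
step_arm([
  [0.0002, 0, 0, 0.1, 0],
  [0.0005, 0, 0, 0.22, 0],
  [0.0008, 0, 0, 0.34, 0],
  [0.001, 0, 0, 0.46, 0],
  [0.0012, 0, 0, 0.58, 0],
  [0.0014, 0, 0, 0.67, 0],
  [0.0014, 0, 0, 0.67, 0],
], grip_force=30)

```text
clock: 7.2
eef_pos: [541.9, -230.3, 147.9]
ee_rot: [0.603, 0.371, 0.601, -0.37]
wrist_force: [-1.4, -0.4, -1.1]
grip_width: 0.16
```

```bash
python3 mv.py
```

```text
t 7.2 tcp [ 541.9 -230.3  147.9] q [-0.53  0.22  1.53  0.    1.39  0.57] F [-1.4 -0.4 -1.1] M [-0.05  0.34 -0.02] g 0.16
toolx [ 0.002 -0.001 -1.   ] jaw yaw -63.2
```

Request:
step_arm([
  [0, 0, 0, 0.04, 0],
  [0, 0, 0, 0.04, 0],
  [0, 0, 0, 0.04, 0.2],
  [0, 0, 0, 0.04, 0.3],
  [0, 0, 0, 0.04, 0.4],
  [0, 0, 0, 0.04, 0.4],
])

```text
clock: 7.95
eef_pos: [541.9, -230.3, 147.9]
ee_rot: [0.596, 0.383, 0.594, -0.382]
wrist_force: [-0.5, 0.2, -0.3]
grip_width: 0.398
```

Request:
step_arm([
  [-0.02, 0, 0, 0, 0.4],
  [-0.06, 0, 0, 0, 0.5],
  [-0.1, 0, 0, 0, 0.6],
  [-0.12, 0, 0, 0, 0.6],
  [-0.12, 0, 0, 0, 0.6],
  [-0.12, 0, 0, 0, 0.6],
])

```text
clock: 8.7
eef_pos: [541.4, -230.1, 266.7]
ee_rot: [0.595, 0.382, 0.594, -0.382]
wrist_force: [1.4, 0.2, -0.1]
grip_width: 0.598
```

```bash
python3 mv.py; python3 look.py w3 110
```

```text
t 8.7 tcp [ 541.4 -230.1  266.7] q [-0.53  0.17  1.35  0.    1.63  0.61] F [ 1.4  0.2 -0.1] M [ 0.01 -0.05 -0.03] g 0.598
toolx [ 0.001 -0.    -1.   ] jaw yaw -65.5
bar 1582 zmed 172.7 c [ 542.6 -229.7] size [63.9 13.3] long axis deg 25.7 circ [ 542.6 -229.6]
lid 9836 zmed 141.1 c [ 541.7 -230.6] size [91. 92.] long axis deg 114.6 circ [ 541.9 -230.4]
ears [262, 312] [ 529.3 -147.5   82.5] [ 557.8 -310.    81.7] dir 100.0 mid [ 543.6 -228.8   82.1]
```

View pics/w3.png

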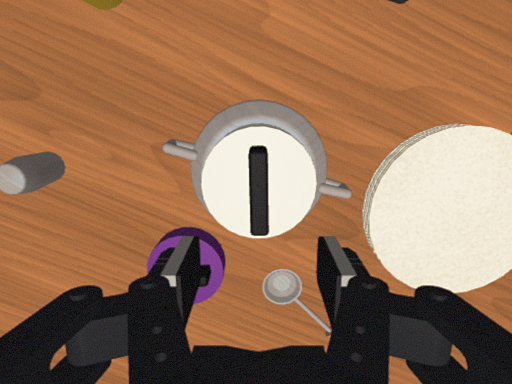

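The wrist view shows the bar upright at (258,190) and the ears at (180,150) and (335,188). The bar is 74.3° clockwise of the ears. Its top has come down 14.4 mm (187.1 to 172.7), which puts the lid origin at about 110 mm. The gripper is clear, so I'm handing in.

```bash
python3 -c "
from plant import manip
print(manip.job_done(), manip.state()['clock'])"
```

```text
the job is handed in; nothing more can be done
the job is handed in; nothing more can be done
```

The lid is screwed home on the eared jar and I've handed the job in; no verdict was reported. By the last clock reading before hand-in it had taken about 8.8 s of the 38 s.

**What I did:** I gripped the bar and turned the lid 53° anticlockwise, then opened the fingers so it dropped into the thread. I gripped it again 11 mm lower, screwed it about 84° clockwise to the stop, let go and moved the gripper up clear.

**Checks after each stage, from the wrist camera:**

| | At the start | After the drop | At the end |
|---|---|---|---|
| Height of bar top (mm) | 187.1 | 175.8 | 172.7 |
| Bar relative to the ears | 44.6° clockwise | about 9° anticlockwise | 74.3° clockwise (stop at 75°) |

- **Final height:** the total drop puts the lid's origin at about 110 mm above the jar's foot, against the 113 mm limit.
- **Centring:** the bar and lid outlines agree with the middle of the ears to about 2 mm.
- **Forces:** the highest wrist force I read was about 7 N, against the 120 N limit; I read it only between moves.

**Not checked or in disagreement:**
- I did not measure the lid's tilt directly.
- The top camera put the lid about 3 mm off from where the wrist camera did. That is about what the calibration allows, and the grip absorbed it.

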